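# Point-and-call check before a programming run

## Task

Make the point-and-call check at the programming jig: point at the radio module lying in the open jig, then push the jig's lid down with your fingers until it is fully shut, without slamming or forcing it, then point at the jig's selector knob, and last at the module that goes in next, the only one in the row on the bench still without an upright stud or knob on its end. To point, hold the fingertips about two centimetres above the thing for two seconds; finish while still pointing at the next module. Touch nothing but the lid and leave everything else where it lies.

Things in the scene. Friction and masses are not known exactly. Their poses are not given: they have to be found in the camera images.
- prog_jig: programming jig, fixed: black box 190 x 170 mm, 36 mm high, with a nest sunk in its top, a hinged light grey lid and a knob. Origin on the bench under the box; x points to the hinge side (away from the robot at yaw 0), y left, z up. Yaw within 0.2 rad. At the start the lid stands at the nest's far side, leaning up to 0.17 rad towards the robot, its top 265 mm above the bench
- jig_hinge (a point): point on the lid's hinge axis, at [0.098, 0.0155, 0.0615] in the jig's frame; the axis runs along the jig's y
- lid_tab (a point): middle of the upper face of the tab at the lid's free edge, 191 mm from the hinge axis and 2.5 mm above the axis's level when shut. Tab 178 to 204 mm from the axis, 41 mm wide, 8 mm thick. This face looks away from the robot while the lid is open; pushed there, towards the robot and then down in an arc, the lid closes. Axes as the jig's when shut; turns with the lid
- prog_jig_lid (a joint): lid angle in rad: 0 fully shut (level; a firm stop), starts between 1.40 and 1.55 (open, standing up). The hinge is stiff: the lid stays where it is left, and about 2 N at the tab moves it
- knob_top (a point): middle of the top of the jig's round selector knob, 20 mm across, top 52 mm above the bench, beside the nest at the jig's right front. It turns easily, so a touch would shift the setting. The shut lid's edge runs 14 mm to the left of the knob's axis, its top 56 mm above the bench, its tab 64 mm
- nest_unit: black hand-held radio module, 115 x 60 mm, 25 mm high, flat-topped, lying loose in the jig's nest. Origin at the middle of its underside, 21 mm above the bench; x along its length, away from the robot, y left, z up; casing x -58 to 58 mm, y -33 to 27 mm. Over its far half the leaning lid is in the way of a wide gripper
- next_unit: the next unit: black radio module of the same shape as the one in the nest (115 x 60 mm, 25 mm high, no upright stud or knob on its end), lying on the bench in the row of four, in any of the four places. Origin at the middle of its underside; x along its length away from the robot, y to the left, z up; the casing spans x from -58 to 58 mm, y from -33 to 27 mm
- done_unit_a: finished black radio module in the row, 115 x 65 mm, 40 mm high with a round knob about 15 mm across at its far end; origin at the middle of its underside, axes as the next unit's. Not to be touched
- done_unit_b: finished black radio module in the row, 115 x 65 mm, 40 mm high with a thin upright stud at its far end; origin at the middle of its underside, axes as the next unit's. Not to be touched
- done_unit_c: finished black radio module in the row, 115 x 65 mm, 40 mm high with a thin upright stud at its far end; origin at the middle of its underside, axes as the next unit's. Not to be touched
- cell_0: bystander: grey flat battery cell, 53 x 34 x 10 mm, lying on the bench, origin at the middle of its underside
- solder_reel: bystander: small reel of wire, 56 x 56 x 29 mm, lying on the bench, origin at the middle of its underside
- tape_roll: bystander: roll of black tape, 62 x 60 x 19 mm, lying on the bench, origin at the middle of its underside
Mind the look-alikes: they are no part of the job. What is shaped like the nest_unit but purple is not meant.

How it is judged:
By the outcome, as a careful person would: the job done as asked, in the order asked, and still so for the second after the job is handed in, with the robot touching nothing.
It also fails if it takes over 64 s, if anything falls off the work surface, if the arm or the gripper's body presses on something with over 40 N, if the wrist force passes 120 N, or if a joint passes its speed limit or range.

## Robot

A 7-joint arm with a two-finger parallel gripper is mounted at the origin on a cart in front of the work surface, level with it; the furniture and walls round the work are solid. World frame = base frame: x ahead of the robot, y to its left, z up, the work surface at z = 0. Lengths are in m, angles in rad, forces in N, time in s.
With the tool pointing down it reaches from about 0.35 to 0.9 m from the base axis. Payload 19.9 kg.
Tool frame: the origin (TCP) lies midway between the tips of the shut fingers; the grasp point (between the pads) lies 19 mm behind it; z points along the fingers, y is the line along which they close (so a half turn about z gives the same grasp; the last joint's range is limited). The gripper opens to 85 mm and grips with 20 to 120 N. Pads are 22 mm wide; open, the fingers measure 114 mm over their backs; the gripper's body (76 mm by 85 mm) begins 54 mm behind the grasp point. The pads swing forward as they close: fully open they stand 13 mm farther back than shut.
Start: joints at [1.258, 0.417, -0.01, 1.614, 0.005, 1.111, -0.053], TCP at [0.168, -0.602, 0.231] pointing down, gripper open.
Joint ranges: [-2.81, 2.81], [-0.39, 2.02], [-1.27, 1.25], [0.06, 2.57], [-1.19, 4.33], [0.19, 2], [-2.82, 2.82]. Speed limits (rad/s): [1.89, 1.89, 2.39, 2.39, 3.01, 3.01, 3.01].

## Interface

Orientations are given as a rotation vector (axis times angle).
In Python, from plant import arm gives the robot as it stands.
- The arm moves only by the tool drive_tool, never from a script. Its argument "increments" is a list of rows, each a list of 6 numbers: the shift along the tool's x, y, z in units of 40 mm (1.0 is 40 mm), then the turn, a rotation vector about the tool's x, y, z in units of 5 degrees (1.0 is 5 degrees). A call has 1 to 12 rows; each row is the pose to reach, as a shift and turn from the pose commanded when the call began, along the tool's axes at that moment; what a row does not reach only later rows make up. A row lasts 1/10 s, in which the tool goes at most 50 mm and 8.59 degrees, less where a joint would pass 70% of its speed; a pose out of reach is approached as far as the arm can. A call with a gripper value outside its range is refused whole. "jaw" is the closure, from -1 (fully open) to 1 (shut), set as the call begins (left out, the last holds). The fingers move at their own pace and stop on an object; "newtons" is the grip in N (left out, the last holds). Time passes only in rows, so rows that repeat a pose let the fingers close. It gives the time, the measured TCP pose, the force, the opening and the grip force at its end, in the units of the state.
- arm.get_obs(): the state, without advancing time (a new reading comes with each control period).
- arm.get_image(name): name is "scene" or "top" or "wrist"; returns the picture (384x512x3 uint8, blue, green, red); there is no depth.
- arm.camera_info(name): a dict with "fx", "fy", "cx", "cy" (pixels), "R" (3x3) and "t" (3): a world point X has camera coordinates R X + t. Camera axes: x right, y down, z forward; pixel columns grow to the right and rows downward; lengths in m; the calibration is good to about 2 mm. A picture is of the moment at which its call begins: read the wrist's pose just before it. camera_info takes no time and is no camera call; for the wrist camera it gives the pose at the moment of the call.
- arm.job_done(): hands the job in; it is judged then, once.
The state is a dict: "time": time; "q": joint angles; "qd": joint speeds; "joint_efforts": joint torques, N m; "ee_pos": TCP position; "tcp_rot": TCP orientation; "contact_force": force on the tool from outside, world axes, zero at the start; "wrist_torque": the same for the moment, N m; "finger_gap": finger opening in m; "gripper_force": force on a finger pad.
Only numpy, scipy, OpenCV 4.12 (cv2) and the standard library are available. Lean on these libraries where they do the work, as an engineer would, in place of code of your own. Each camera call takes 0.05 s, during which the arm holds its last target. There are 200 camera calls.

## Working session

There is one attempt and no reset: what is moved stays moved. The work goes in short steps, Python scripts to look and compute and a tool call to move; the robot and the scene stay as the last step left them, time stands still between calls to the robot, and variables do not carry over. Pictures are saved under pics/ and viewed, at most 10 in all, crops included, and the job is handed in when it is done.

Besides the shell and the picture viewer there is one more tool, called after ">>>" by a JSON object that holds its "name" and its "arguments", one argument or row to a line. drive_tool: Moves the arm, as the interface text tells. Its arguments: {"type":"object","properties":{"increments":{"type":"array","items":{"type":"array","items":{"type":"number"}}},"jaw":{"type":"number"},"newtons":{"type":"number"}},"required":["increments"]}

```bash
ls; mkdir -p pics; python3 - <<'E'
from plant import arm
import cv2,numpy as np
o=arm.get_obs();print(o['time'],o['ee_pos'],o['tcp_rot'],o['contact_force'])
for n in("scene","top"):
    cv2.imwrite(f"pics/{n}0.png",arm.get_image(n))
    c=arm.camera_info(n);print(n,c)
E
```

```text
pics
0.0 [ 0.1676709  -0.60171712  0.23066197] [-3.11141838e+00 -4.25440817e-01  4.22999679e-04] [-0.18467774  0.30135555  0.38925291]
scene {'fx': 404.90805489273714, 'fy': 404.90805489273714, 'cx': 251.3999380176396, 'cy': 188.84903135234242, 'R': array([[-0.74204667, -0.67032327, -0.00578408],
       [-0.45074168,  0.50531979, -0.73585586],
       [ 0.49618412, -0.54343227, -0.6771135 ]]), 't': array([0.41729583, 0.2687973 , 0.74657174])}
top {'fx': 351.0646177170967, 'fy': 351.0646177170967, 'cx': 258.2281242844555, 'cy': 193.95427946602956, 'R': array([[ 8.87023690e-04, -9.99918674e-01,  1.27223674e-02],
       [-9.86464204e-01, -2.96109022e-03, -1.63950012e-01],
       [ 1.63974351e-01, -1.24047325e-02, -9.86386605e-01]]), 't': array([0.0215541 , 0.54523304, 1.05299866])}
```

View pics/top0.png

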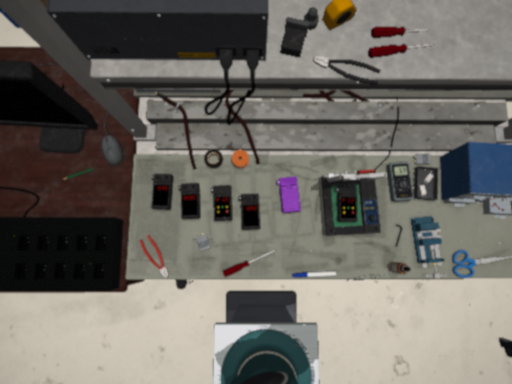

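View pics/scene0.png

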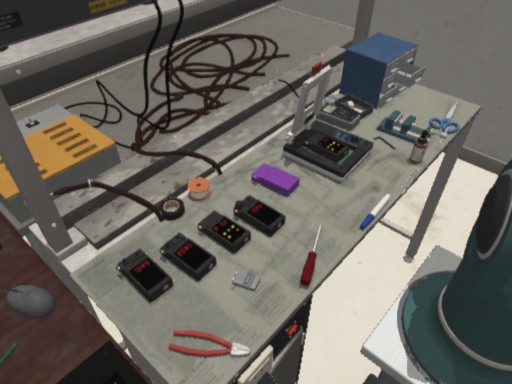

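```bash
cat > h.py <<'E'
import numpy as np
from plant import arm
def ray(c,u,v):
    d=c['R'].T@np.array([(u-c['cx'])/c['fx'],(v-c['cy'])/c['fy'],1]); return -c['R'].T@c['t'],d
def plane(c,u,v,z):
    o,d=ray(c,u,v); return o+d*(z-o[2])/d[2]
def proj(c,X):
    p=c['R']@np.asarray(X,float)+c['t']; return np.array([c['fx']*p[0]/p[2]+c['cx'],c['fy']*p[1]/p[2]+c['cy']])
def tri(c1,p1,c2,p2):
    o1,d1=ray(c1,*p1);o2,d2=ray(c2,*p2)
    s=np.linalg.lstsq(np.c_[d1,-d2],o2-o1,rcond=None)[0]
    a,b=o1+d1*s[0],o2+d2*s[1]; return (a+b)/2,np.linalg.norm(a-b)
E
python3 - <<'E'
import cv2,numpy as np
t=cv2.imread('pics/top0.png');s=cv2.imread('pics/scene0.png')
r=lambda im,x0,x1,y0,y1,k:cv2.resize(im[y0:y1,x0:x1],None,fx=k,fy=k,interpolation=cv2.INTER_CUBIC)
a=r(t,145,275,165,240,6);a=cv2.convertScaleAbs(a,alpha=1.8)
b=r(t,310,390,160,240,7);b=cv2.convertScaleAbs(b,alpha=1.8)
c=r(s,275,385,55,185,4.6);c=cv2.convertScaleAbs(c,alpha=1.4)
d=r(s,110,300,190,305,4.2);d=cv2.convertScaleAbs(d,alpha=1.6)
cv2.imwrite('pics/b.png',b);cv2.imwrite('pics/c.png',c);cv2.imwrite('pics/a.png',a);cv2.imwrite('pics/d.png',d)
for x in(a,b,c,d):print(x.shape)
E
```

```text
(450, 780, 3)
(560, 560, 3)
(598, 506, 3)
(483, 798, 3)
```

View pics/b.png

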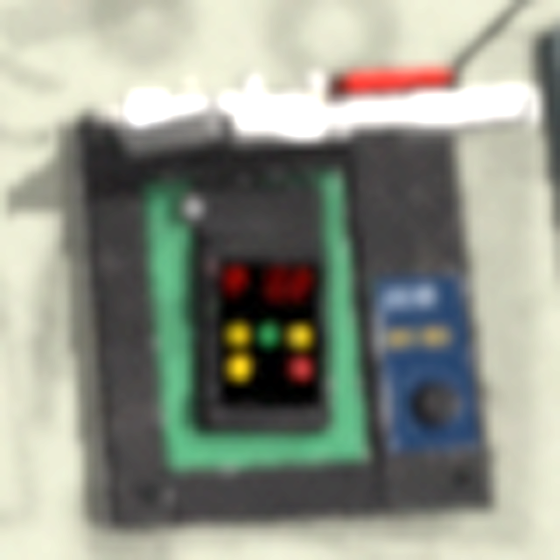

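View pics/c.png

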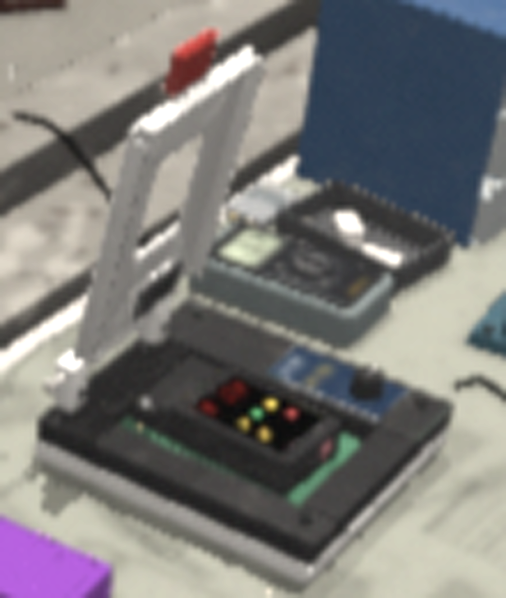

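View pics/a.png

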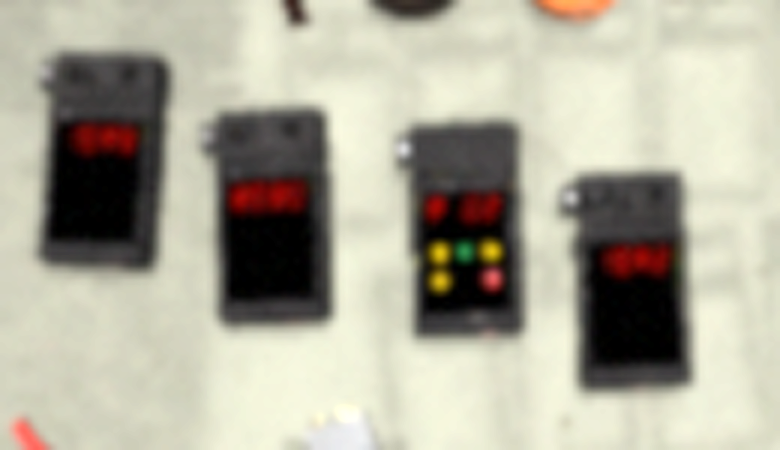

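View pics/d.png

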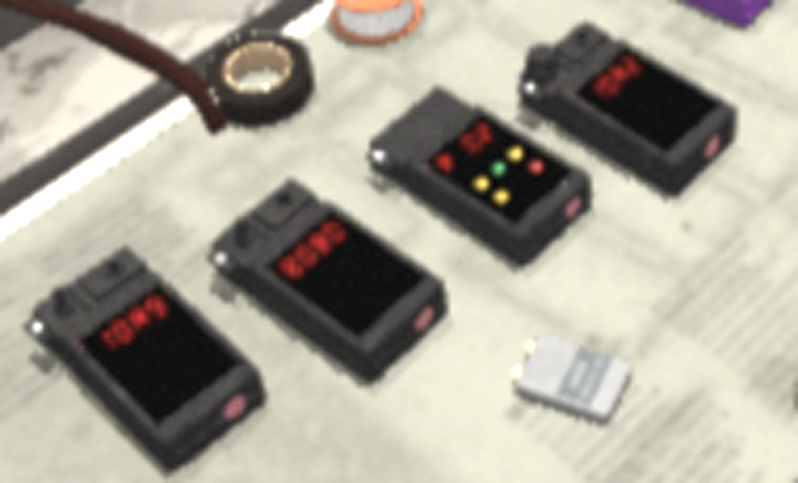

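The third module from the left (top px ≈ 223,203) has no knob or stud and carries the same yellow-button face as the nest unit, so it is the next unit. The red tab is at top px ≈ (366,172) and scene px ≈ (317,69). The knob is at top px ≈ (372,217).

```bash
python3 - <<'E'
from h import *
import cv2
T=arm.camera_info('top');S=arm.camera_info('scene')
print('camC',-T['R'].T@T['t'],-S['R'].T@S['t'])
b=lambda u,v:(310+(u+.5)/7-.5,160+(v+.5)/7-.5)
a=lambda u,v:(145+(u+.5)/6-.5,165+(v+.5)/6-.5)
c=lambda u,v:(275+(u+.5)/4.6-.5,55+(v+.5)/4.6-.5)
d=lambda u,v:(110+(u+.5)/4.2-.5,190+(v+.5)/4.2-.5)
np.set_printoptions(precision=4,suppress=True)
print('knob',plane(T,*b(435,402),.052),plane(S,*c(368,380),.052), tri(T,b(435,402),S,c(368,380)))
for n,p,z in[('FL',(100,522),.036),('FR',(490,500),.036),('BL',(82,125),.036),('BR',(458,130),.036)]:print(n,plane(T,*b(*p),z))
for p in[(40,440),(305,560),(452,408)]:print('boxS',plane(S,*c(*p),.036))
for p in[(195,190),(325,190),(328,432),(195,432)]:print('nest',plane(T,*b(*p),.046))
for p in[(412,124),(518,122),(522,333),(415,335)]:print('next',plane(T,*a(*p),.025))
for p in[(437,88),(370,150),(520,243),(590,183)]:print('nextS',plane(S,*d(*p),.025))
t=cv2.imread('pics/top0.png').astype(int);s=cv2.imread('pics/scene0.png').astype(int)
for n,im,(x0,x1,y0,y1) in(('T',t,(350,385,165,180)),('S',s,(305,330,55,80))):
    w=im[y0:y1,x0:x1];m=(w[...,2]>w[...,1]+50)&(w[...,2]>w[...,0]+50)
    v,u=np.nonzero(m);q=np.c_[u+x0,v+y0].astype(np.float32);print(n,len(q),q.mean(0),q.min(0),q.max(0),cv2.boxPoints(cv2.minAreaRect(q)).tolist())
print('tabTL',tri(T,b(330,78),S,c(168,48)),'TR',tri(T,b(455,70),S,c(216,30)))
E
```

```text
camC [0.36516899 0.036229   1.12778052] [0.06037408 0.54960568 0.70572355]
knob [ 0.473  -0.3276  0.052 ] [ 0.4679 -0.321   0.052 ] (array([ 0.4731, -0.3304,  0.0446]), np.float64(0.001408254865319393))
FL [ 0.4209 -0.1812  0.036 ]
FR [ 0.4309 -0.3553  0.036 ]
BL [ 0.6006 -0.1783  0.036 ]
BR [ 0.5989 -0.35    0.036 ]
boxS [ 0.5903 -0.1609  0.036 ]
boxS [ 0.4138 -0.1728  0.036 ]
boxS [ 0.4247 -0.3508  0.036 ]
nest [ 0.5688 -0.2264  0.046 ]
nest [ 0.569 -0.285  0.046]
nest [ 0.4602 -0.2814  0.046 ]
nest [ 0.46   -0.2224  0.046 ]
next [0.5762 0.166  0.025 ]
next [0.5775 0.1097 0.025 ]
next [0.465 0.106 0.025]
next [0.4638 0.162  0.025 ]
nextS [0.5748 0.1181 0.025 ]
nextS [0.5681 0.1747 0.025 ]
nextS [0.4634 0.1668 0.025 ]
nextS [0.464 0.113 0.025]
T 39 [365.5385 170.8974] [359. 170.] [373. 172.] [[359.0, 170.0], [373.0, 170.0], [373.0, 172.0], [359.0, 172.0]]
S 33 [316.9394  64.3636] [313.  61.] [321.  67.] [[312.0769348144531, 65.6153793334961], [319.9230651855469, 60.384605407714844], [321.7691955566406, 63.153831481933594], [313.9230651855469, 68.38460540771484]]
tabTL (array([ 0.5687, -0.223 ,  0.2666]), np.float64(0.0004355885582474147)) TR (array([ 0.5729, -0.2721,  0.258 ]), np.float64(0.001869405921578482))
```

Measured targets:

| Target | x (m) | y (m) | z (m) |
|---|---|---|---|
| Nest unit, top centre | 0.514 | -0.253 | 0.046 |
| Lid tab | 0.571 | -0.245 | top edge 0.265 |
| Knob | 0.472 | -0.327 | 0.052 |
| Next unit | 0.520 | 0.137 | 0.025 |

The jig yaw is about 0.055 rad. First I move above the near half of the nest unit with the fingers shut.

>>> {"name": "drive_tool", "arguments": {
  "increments": [
    [0.3, -0.2, 0, 0, 0, 0.1],
    [1.0, -0.6, 0, 0, 0, 0.3],
    [1.9, -1.2, 0, 0, 0, 0.5],
    [2.9, -1.8, 0, 0, 0, 0.8],
    [3.9, -2.4, 0, 0, 0, 1.0],
    [4.9, -3.0, 0, 0, 0, 1.3],
    [5.9, -3.7, 0, 0, 0, 1.6],
    [6.9, -4.3, 0, 0, 0, 1.9],
    [7.9, -4.9, 0.2, 0, 0, 2.1],
    [8.8, -5.5, 0.5, 0, 0, 2.3],
    [9.6, -6.0, 0.8, 0, 0, 2.4],
    [10.0, -6.26, 1.0, 0, 0, 2.46]
  ],
  "jaw": 1
}}

```text
time: 1.3
ee_pos: [0.4876, -0.2493, 0.1905]
tcp_rot: [-3.139, -0.095, 0.0]
contact_force: [-0.4, -0.8, 0.2]
finger_gap: 0.0
gripper_force: 0.0
```

>>> {"name": "drive_tool", "arguments": {
  "increments": [
    [0, 0, 0.1, 0, 0, 0],
    [0, 0, 0.2, 0, 0, 0],
    [0, 0, 0.3, 0, 0, 0]
  ]
}}

```text
time: 1.6
ee_pos: [0.4853, -0.2541, 0.1792]
tcp_rot: [3.14, 0.088, -0.0]
contact_force: [0.3, 0.1, 0.6]
finger_gap: -0.0002
gripper_force: 0.0
```

```bash
python3 - <<'E'
from h import *
import cv2
np.set_printoptions(precision=4,suppress=True)
o=arm.get_obs();print(o['time'],o['ee_pos'],o['tcp_rot'],o['contact_force'],o['finger_gap'])
W=arm.camera_info('wrist');w=arm.get_image('wrist');print(W)
print('tcp',proj(W,o['ee_pos']),'tab',proj(W,[.571,-.245,.262]),'knob',proj(W,[.472,-.327,.052]))
cv2.imwrite('pics/w1.png',w)
E
```

```text
1.6 [ 0.4853 -0.2541  0.1792] [ 3.14    0.0879 -0.0003] [0.3331 0.1085 0.6246] -0.0002334321740639589
{'fx': 289.0000495644313, 'fy': 289.0000495644313, 'cx': 250.294712847701, 'cy': 192.98490430211996, 'R': array([[ 0.0547, -0.9985,  0.0004],
       [-0.9437, -0.0516,  0.3267],
       [-0.3262, -0.0183, -0.9451]]), 't': array([-0.2796,  0.4192,  0.486 ])}
tcp [251.6481 251.3299] tab [232.1125  83.685 ] knob [323.1383 200.627 ]
```

View pics/w1.png

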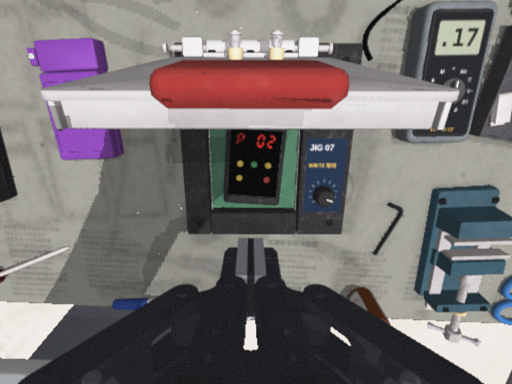

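The camera sits about 85 mm ahead of the tool and right above the tab (px 250,82), so a straight descent would bring it near the lid. The picture puts the tab top at (0.571, -0.249). I'll tilt the fingers forward 20° while going down.

>>> {"name": "drive_tool", "arguments": {
  "increments": [
    [0, 0, 0, 0, 0.5, 0],
    [0, 0, 0, 0, 1.2, 0],
    [0, 0, 0.1, 0, 2.0, 0],
    [0, 0, 0.3, 0, 2.8, 0],
    [0, 0, 0.6, 0, 3.5, 0],
    [0, 0, 1.0, 0, 4, 0],
    [0.1, 0, 1.4, 0, 4, 0],
    [0.1, 0, 1.8, 0, 4, 0],
    [0.1, 0, 2.2, 0, 4, 0],
    [0.1, 0, 2.5, 0, 4, 0],
    [0.1, 0, 2.7, 0, 4, 0],
    [0.1, 0, 2.8, 0, 4, 0]
  ]
}}

```text
time: 2.85
ee_pos: [0.4896, -0.2534, 0.0668]
tcp_rot: [-3.083, -0.087, -0.543]
contact_force: [0.4, -0.3, -0.1]
finger_gap: -0.0001
gripper_force: 0.0
```

>>> {"name": "drive_tool", "arguments": {
  "increments": [
    [0, 0, 0, 0, 0, 0],
    [0, 0, 0, 0, 0, 0],
    [0, 0, 0, 0, 0, 0]
  ]
}}

```text
time: 3.15
ee_pos: [0.4901, -0.2534, 0.0678]
tcp_rot: [-3.083, -0.088, -0.545]
contact_force: [-0.5, 0.9, 0.1]
finger_gap: 0.0001
gripper_force: 0.0
```

>>> {"name": "drive_tool", "arguments": {
  "increments": [
    [0, 0, 0, 0, 0, 0],
    [0, 0, 0, 0, 0, 0],
    [0, 0, 0, 0, 0, 0],
    [0, 0, 0, 0, 0, 0],
    [0, 0, 0, 0, 0, 0],
    [0, 0, 0, 0, 0, 0],
    [0, 0, 0, 0, 0, 0],
    [0, 0, 0, 0, 0, 0],
    [0, 0, 0, 0, 0, 0],
    [0, 0, 0, 0, 0, 0],
    [0, 0, 0, 0, 0, 0],
    [0, 0, 0, 0, 0, 0]
  ]
}}

```text
time: 4.35
ee_pos: [0.4899, -0.2532, 0.0672]
tcp_rot: [-3.083, -0.088, -0.543]
contact_force: [-0.5, -0.6, 0.0]
finger_gap: 0.0002
gripper_force: 0.0
```

>>> {"name": "drive_tool", "arguments": {
  "increments": [
    [0, 0, 0, 0, 0, 0],
    [0, 0, 0, 0, 0, 0],
    [0, 0, 0, 0, 0, 0],
    [0, 0, 0, 0, 0, 0],
    [0, 0, 0, 0, 0, 0],
    [0, 0, 0, 0, 0, 0],
    [0, 0, 0, 0, 0, 0],
    [0, 0, 0, 0, 0, 0],
    [0, 0, 0, 0, 0, 0],
    [0, 0, 0, 0, 0, 0],
    [0, 0, 0, 0, 0, 0],
    [0, 0, 0, 0, 0, 0]
  ]
}}

```text
time: 5.55
ee_pos: [0.4899, -0.2532, 0.0673]
tcp_rot: [-3.083, -0.088, -0.544]
contact_force: [-0.3, -0.3, -0.4]
finger_gap: 0.0001
gripper_force: 0.0
```

>>> {"name": "drive_tool", "arguments": {
  "increments": [
    [0, 0, -0.2, 0, 0, 0],
    [0, 0, -0.7, 0, 0, 0],
    [0, 0, -1.4, 0, 0, 0],
    [0, 0, -2.2, 0, 0, 0],
    [0, 0, -3.1, 0, 0, 0],
    [0, 0, -4.0, 0, 0, 0],
    [0, 0, -4.9, 0, -0.5, 0],
    [0, 0, -5.7, 0, -1.3, 0],
    [0, 0, -6.4, 0, -2.2, 0],
    [0, 0, -6.9, 0, -3.1, 0],
    [0, 0, -7.2, 0, -3.7, 0],
    [0, 0, -7.3, 0, -4, 0]
  ]
}}

```text
time: 6.75
ee_pos: [0.3903, -0.2588, 0.3435]
tcp_rot: [3.139, 0.09, -0.001]
contact_force: [-0.6, -0.2, 0.6]
finger_gap: -0.0002
gripper_force: 0.0
```

>>> {"name": "drive_tool", "arguments": {
  "increments": [
    [0, 0, 0, 0, 0, 0],
    [0, 0, 0, 0, 0, 0]
  ]
}}

```text
time: 6.95
ee_pos: [0.3899, -0.2588, 0.3416]
tcp_rot: [-3.14, -0.09, -0.001]
contact_force: [0.1, 0.2, 0.2]
finger_gap: -0.0002
gripper_force: 0.0
```

>>> {"name": "drive_tool", "arguments": {
  "increments": [
    [0.2, 0, 0, 0, 0, 0],
    [0.7, 0, 0, 0, 0, 0],
    [1.4, 0, 0, 0, 0, 0],
    [2.2, 0, 0, 0, 0, 0],
    [3.0, 0, 0, 0, 0, 0],
    [3.8, 0, 0, 0, 0, 0],
    [4.5, 0, 0, 0, 0, 0],
    [5.1, 0, 0, 0, 0, 0],
    [5.5, 0, 0, 0, 0, 0],
    [5.7, 0, 0, 0, 0, 0],
    [5.75, 0, 0, 0, 0, 0],
    [5.75, 0, 0, 0, 0, 0]
  ]
}}

```text
time: 8.15
ee_pos: [0.6195, -0.2459, 0.3415]
tcp_rot: [-3.14, -0.089, 0.0]
contact_force: [-0.5, -0.7, 0.1]
finger_gap: -0.0002
gripper_force: 0.0
```

>>> {"name": "drive_tool", "arguments": {
  "increments": [
    [0, 0, 0.1, 0, 0, 0],
    [0, 0, 0.3, 0, 0, 0],
    [0, 0, 0.6, 0, 0, 0],
    [0, 0, 1.0, 0, 0, 0],
    [0, 0, 1.4, 0, 0, 0],
    [0, 0, 1.8, 0, 0, 0],
    [0, 0, 2.1, 0, 0, 0],
    [0, 0, 2.3, 0, 0, 0],
    [0, 0, 2.4, 0, 0, 0],
    [0, 0, 2.4, 0, 0, 0]
  ]
}}

```text
time: 9.15
ee_pos: [0.6197, -0.2458, 0.2454]
tcp_rot: [-3.14, -0.09, 0.001]
contact_force: [-0.5, -0.4, -0.6]
finger_gap: 0.0001
gripper_force: 0.0
```

>>> {"name": "drive_tool", "arguments": {
  "increments": [
    [-0.1, 0, 0, 0, 0, 0],
    [-0.2, 0, 0, 0, 0, 0],
    [-0.35, 0, 0, 0, 0, 0],
    [-0.5, 0, 0, 0, 0, 0],
    [-0.65, 0, 0, 0, 0, 0],
    [-0.8, 0, 0, 0, 0, 0],
    [-0.9, 0, 0, 0, 0, 0],
    [-0.9, 0, 0, 0, 0, 0]
  ]
}}

```text
time: 9.95
ee_pos: [0.5834, -0.248, 0.2458]
tcp_rot: [3.14, 0.089, -0.0]
contact_force: [0.1, 0.0, -0.2]
finger_gap: -0.0001
gripper_force: 0.0
```

>>> {"name": "drive_tool", "arguments": {
  "increments": [
    [-0.1, 0, 0, 0, 0, 0],
    [-0.2, 0, 0.02, 0, 0, 0],
    [-0.3, 0, 0.05, 0, 0, 0],
    [-0.4, 0, 0.08, 0, 0, 0],
    [-0.5, 0, 0.1, 0, 0, 0],
    [-0.6, 0, 0.13, 0, 0, 0],
    [-0.7, 0, 0.15, 0, 0, 0]
  ]
}}

```text
time: 10.65
ee_pos: [0.5555, -0.2494, 0.2395]
tcp_rot: [-3.14, -0.09, 0.0]
contact_force: [2.2, 0.3, -0.5]
finger_gap: -0.0002
gripper_force: 0.7
```

>>> {"name": "drive_tool", "arguments": {
  "increments": [
    [-0.2, 0, 0.08, 0, 0, 0],
    [-0.4, 0, 0.17, 0, 0, 0],
    [-0.6, 0, 0.28, 0, 0, 0],
    [-0.8, 0, 0.4, 0, 0, 0],
    [-1.0, 0, 0.53, 0, 0, 0],
    [-1.2, 0, 0.67, 0, 0, 0],
    [-1.39, 0, 0.82, 0, 0, 0],
    [-1.57, 0, 0.98, 0, 0, 0]
  ]
}}

```text
time: 11.45
ee_pos: [0.4925, -0.2531, 0.1999]
tcp_rot: [-3.14, -0.09, 0.0]
contact_force: [0.1, 0.5, 1.7]
finger_gap: 0.0
gripper_force: 0.6
```

```bash
python3 - <<'E'
from h import *
import cv2
s=arm.get_image('scene')
cv2.imwrite('pics/s2.png',cv2.resize(s[30:200,240:420],None,fx=3,fy=3,interpolation=cv2.INTER_CUBIC))
E
```

```text
(no output)
```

View pics/s2.png

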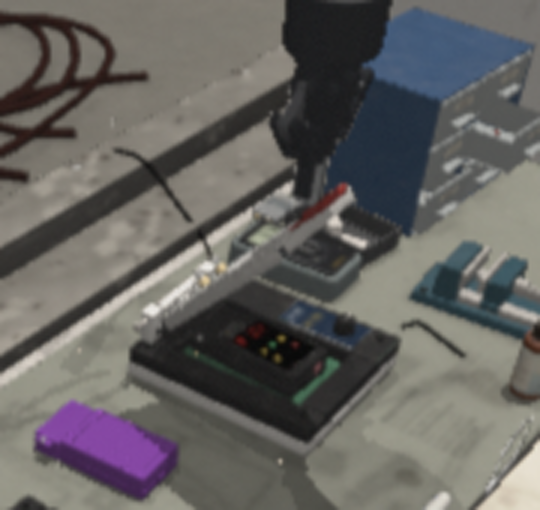

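The scene crop shows the fingertips (px ~310,200) on the inner part of the red tab's far face, with the lid about half closed. I'll carry on along the arc, biased slightly outward.

>>> {"name": "drive_tool", "arguments": {
  "increments": [
    [-0.19, 0, 0.16, 0, 0, 0],
    [-0.37, 0, 0.34, 0, 0, 0],
    [-0.55, 0, 0.52, 0, 0, 0],
    [-0.71, 0, 0.71, 0, 0, 0],
    [-0.86, 0, 0.91, 0, 0, 0],
    [-1.0, 0, 1.11, 0, 0, 0],
    [-1.11, 0, 1.32, 0, 0, 0],
    [-1.21, 0, 1.54, 0, 0, 0],
    [-1.31, 0, 1.76, 0, 0, 0],
    [-1.41, 0, 1.95, 0, 0, 0],
    [-1.47, 0, 2.1, 0, 0, 0],
    [-1.5, 0, 2.2, 0, 0, 0]
  ]
}}

```text
time: 12.7
ee_pos: [0.433, -0.2564, 0.1119]
tcp_rot: [-3.14, -0.09, 0.001]
contact_force: [-0.1, 0.2, 1.6]
finger_gap: -0.0003
gripper_force: 0.5
```

>>> {"name": "drive_tool", "arguments": {
  "increments": [
    [0, 0, 0.1, 0, 0, 0],
    [-0.01, 0, 0.2, 0, 0, 0],
    [-0.02, 0, 0.3, 0, 0, 0],
    [-0.03, 0, 0.4, 0, 0, 0],
    [-0.04, 0, 0.5, 0, 0, 0],
    [-0.05, 0, 0.6, 0, 0, 0],
    [-0.06, 0, 0.7, 0, 0, 0],
    [-0.07, 0, 0.78, 0, 0, 0],
    [-0.08, 0, 0.85, 0, 0, 0],
    [-0.08, 0, 0.9, 0, 0, 0]
  ]
}}

```text
time: 13.7
ee_pos: [0.4301, -0.2566, 0.0763]
tcp_rot: [-3.14, -0.09, 0.0]
contact_force: [-2.0, -0.2, 3.7]
finger_gap: 0.0001
gripper_force: 1.9
```

>>> {"name": "drive_tool", "arguments": {
  "increments": [
    [0, 0, 0.03, 0, 0, 0],
    [0, 0, 0.06, 0, 0, 0],
    [0, 0, 0.09, 0, 0, 0],
    [0, 0, 0.12, 0, 0, 0],
    [0, 0, 0.15, 0, 0, 0],
    [0, 0, 0.18, 0, 0, 0],
    [0, 0, 0.21, 0, 0, 0]
  ]
}}

```text
time: 14.4
ee_pos: [0.4301, -0.2566, 0.0679]
tcp_rot: [-3.14, -0.09, 0.0]
contact_force: [-1.3, -0.2, 0.5]
finger_gap: -0.0002
gripper_force: 0.4
```

>>> {"name": "drive_tool", "arguments": {
  "increments": [
    [0, 0, 0.02, 0, 0, 0],
    [0, 0, 0.04, 0, 0, 0],
    [0, 0, 0.06, 0, 0, 0],
    [0, 0, 0.08, 0, 0, 0],
    [0, 0, 0.1, 0, 0, 0]
  ]
}}

```text
time: 14.9
ee_pos: [0.4301, -0.2566, 0.064]
tcp_rot: [-3.14, -0.09, 0.0]
contact_force: [-0.9, 0.5, 4.8]
finger_gap: -0.0002
gripper_force: 2.3
```

>>> {"name": "drive_tool", "arguments": {
  "increments": [
    [0, 0, 0.02, 0, 0, 0],
    [0, 0, 0.03, 0, 0, 0],
    [0, 0, 0.04, 0, 0, 0]
  ]
}}

```text
time: 15.2
ee_pos: [0.4303, -0.2567, 0.0634]
tcp_rot: [3.14, 0.09, 0.0]
contact_force: [-9.1, 3.5, 31.1]
finger_gap: 0.0002
gripper_force: 15.4
```

>>> {"name": "drive_tool", "arguments": {
  "increments": [
    [0, 0, -0.05, 0, 0, 0],
    [0, 0, -0.3, 0, 0, 0],
    [0, 0, -0.8, 0, 0, 0],
    [0, 0, -1.3, 0, 0, 0],
    [0, 0, -1.8, 0, 0, 0],
    [0.2, 0.4, -2.0, 0, 0, 0],
    [0.5, 0.9, -2.0, 0, 0, 0],
    [0.8, 1.4, -2.0, 0, 0, 0],
    [0.95, 1.81, -2.0, 0, 0, 0],
    [0.95, 1.81, -2.0, 0, 0, 0],
    [0.95, 1.81, -2.0, 0, 0, 0]
  ]
}}

```text
time: 16.3
ee_pos: [0.472, -0.3264, 0.1426]
tcp_rot: [-3.14, -0.09, 0.0]
contact_force: [-0.3, 0.2, 0.5]
finger_gap: -0.0
gripper_force: 0.0
```

```bash
python3 - <<'E'
from h import *
import cv2
np.set_printoptions(precision=4,suppress=True)
o=arm.get_obs();W=arm.camera_info('wrist');w=arm.get_image('wrist');s=arm.get_image('scene')
print(o['time'],o['ee_pos'],proj(W,[.472,-.327,.052]),proj(W,[.425,-.2565,.064]))
cv2.imwrite('pics/w3.png',np.hstack([cv2.resize(w,(480,360)),cv2.resize(s[40:200,250:390],(315,360))]))
E
```

```text
16.3 [ 0.472  -0.3264  0.1426] [251.9001 196.9178] [167.9414 248.087 ]
```

View pics/w3.png

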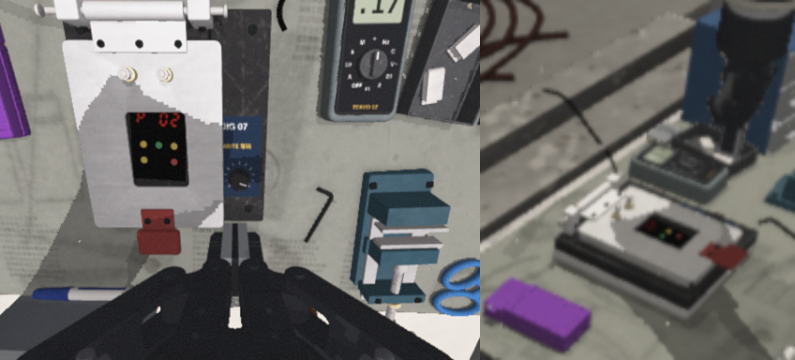

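The lid lies flat and shut, with the tab at the front. The knob is at about px (240,178) of the view, slightly ahead of the fingers. I'll lower to 2 cm above the knob.

>>> {"name": "drive_tool", "arguments": {
  "increments": [
    [0.07, 0.08, 0.1, 0, 0, 0],
    [0.07, 0.08, 0.4, 0, 0, 0],
    [0.07, 0.08, 0.8, 0, 0, 0],
    [0.07, 0.08, 1.2, 0, 0, 0],
    [0.07, 0.08, 1.5, 0, 0, 0],
    [0.07, 0.08, 1.68, 0, 0, 0],
    [0.07, 0.08, 1.74, 0, 0, 0],
    [0.07, 0.08, 1.74, 0, 0, 0],
    [0.07, 0.08, 1.74, 0, 0, 0],
    [0.07, 0.08, 1.74, 0, 0, 0]
  ]
}}

```text
time: 17.4
ee_pos: [0.4754, -0.33, 0.0734]
tcp_rot: [3.14, 0.09, 0.001]
contact_force: [0.1, 0.5, 0.3]
finger_gap: 0.0001
gripper_force: 0.0
```

>>> {"name": "drive_tool", "arguments": {
  "increments": [
    [0, 0, 0, 0, 0, 0],
    [0, 0, 0, 0, 0, 0],
    [0, 0, 0, 0, 0, 0],
    [0, 0, 0, 0, 0, 0],
    [0, 0, 0, 0, 0, 0],
    [0, 0, 0, 0, 0, 0],
    [0, 0, 0, 0, 0, 0],
    [0, 0, 0, 0, 0, 0],
    [0, 0, 0, 0, 0, 0],
    [0, 0, 0, 0, 0, 0],
    [0, 0, 0, 0, 0, 0],
    [0, 0, 0, 0, 0, 0]
  ]
}}

```text
time: 18.6
ee_pos: [0.4752, -0.3297, 0.0729]
tcp_rot: [-3.14, -0.09, -0.0]
contact_force: [-0.5, 0.2, -0.2]
finger_gap: 0.0
gripper_force: 0.0
```

>>> {"name": "drive_tool", "arguments": {
  "increments": [
    [0, 0, 0, 0, 0, 0],
    [0, 0, 0, 0, 0, 0],
    [0, 0, 0, 0, 0, 0],
    [0, 0, 0, 0, 0, 0],
    [0, 0, 0, 0, 0, 0],
    [0, 0, 0, 0, 0, 0],
    [0, 0, 0, 0, 0, 0],
    [0, 0, 0, 0, 0, 0],
    [0, 0, 0, 0, 0, 0],
    [0, 0, 0, 0, 0, 0],
    [0, 0, 0, 0, 0, 0],
    [0, 0, 0, 0, 0, 0]
  ]
}}

```text
time: 19.8
ee_pos: [0.4751, -0.3297, 0.0728]
tcp_rot: [-3.14, -0.09, 0.0]
contact_force: [0.4, -0.0, -0.6]
finger_gap: -0.0003
gripper_force: 0.0
```

>>> {"name": "drive_tool", "arguments": {
  "increments": [
    [0, 0, -0.1, 0, 0, 0],
    [0, 0, -0.5, 0, 0, 0],
    [0, 0, -1.1, 0, 0, 0],
    [0, -0.1, -1.8, 0, 0, 0],
    [0.1, -0.5, -2.4, 0, 0, 0],
    [0.2, -1.2, -2.8, 0, 0, 0],
    [0.4, -2.1, -3, 0, 0, 0],
    [0.5, -3.0, -3, 0, 0, 0],
    [0.6, -3.9, -3, 0, 0, 0],
    [0.7, -4.8, -3, 0, 0, 0],
    [0.9, -5.7, -3, 0, 0, 0],
    [1.0, -6.6, -3, 0, 0, 0]
  ]
}}

```text
time: 21.0
ee_pos: [0.5003, -0.0624, 0.1943]
tcp_rot: [3.14, 0.09, 0.002]
contact_force: [0.4, 0.6, 0.4]
finger_gap: 0.0004
gripper_force: 0.0
```

>>> {"name": "drive_tool", "arguments": {
  "increments": [
    [0.1, -0.9, 0, 0, 0, 0],
    [0.2, -1.8, 0, 0, 0, 0],
    [0.4, -2.7, 0, 0, 0, 0],
    [0.5, -3.5, 0, 0, 0, 0],
    [0.6, -4.2, 0, 0, 0, 0],
    [0.7, -4.7, 0, 0, 0, 0],
    [0.74, -4.95, 0, 0, 0, 0],
    [0.74, -5.02, 0, 0, 0, 0],
    [0.74, -5.02, 0, 0, 0, 0],
    [0.74, -5.02, 0, 0, 0, 0]
  ]
}}

```text
time: 22.0
ee_pos: [0.5182, 0.137, 0.193]
tcp_rot: [3.14, 0.088, -0.0]
contact_force: [0.3, -0.4, -0.3]
finger_gap: 0.0004
gripper_force: 0.0
```

```bash
python3 - <<'E'
from h import *
import cv2
np.set_printoptions(precision=4,suppress=True)
o=arm.get_obs();W=arm.camera_info('wrist');w=arm.get_image('wrist')
print(o['time'],o['ee_pos'],proj(W,[.52,.137,.025]))
cv2.imwrite('pics/w4.png',w)
E
```

```text
22.0 [0.5182 0.137  0.193 ] [251.0041 171.6594]
```

View pics/w4.png

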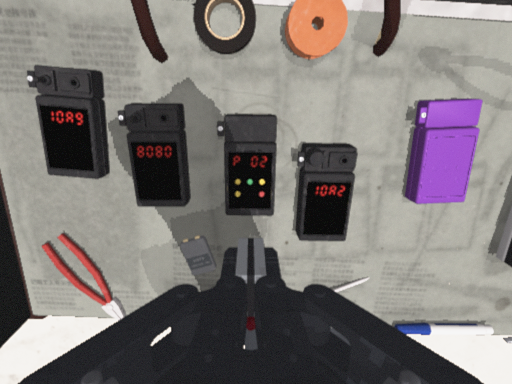

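The next unit (third, no stud) is centred at px (250,165), in line with the fingers. Its neighbours show studs or a knob. I'll descend to 2 cm above it.

>>> {"name": "drive_tool", "arguments": {
  "increments": [
    [0.1, 0, 0.2, 0, 0, 0],
    [0.1, 0, 0.6, 0, 0, 0],
    [0.1, 0, 1.1, 0, 0, 0],
    [0.1, 0, 1.6, 0, 0, 0],
    [0.1, 0, 2.1, 0, 0, 0],
    [0.1, 0, 2.6, 0, 0, 0],
    [0.1, 0, 3.0, 0, 0, 0],
    [0.1, 0, 3.3, 0, 0, 0],
    [0.1, 0, 3.55, 0, 0, 0],
    [0.1, 0, 3.66, 0, 0, 0],
    [0.1, 0, 3.69, 0, 0, 0],
    [0.1, 0, 3.69, 0, 0, 0]
  ]
}}

```text
time: 23.25
ee_pos: [0.5223, 0.1386, 0.0456]
tcp_rot: [-3.14, -0.09, -0.001]
contact_force: [0.2, -0.8, 0.4]
finger_gap: 0.0002
gripper_force: 0.0
```

>>> {"name": "drive_tool", "arguments": {
  "increments": [
    [0, 0, 0, 0, 0, 0],
    [0, 0, 0, 0, 0, 0],
    [0, 0, 0, 0, 0, 0],
    [0, 0, 0, 0, 0, 0],
    [0, 0, 0, 0, 0, 0],
    [0, 0, 0, 0, 0, 0],
    [0, 0, 0, 0, 0, 0],
    [0, 0, 0, 0, 0, 0],
    [0, 0, 0, 0, 0, 0],
    [0, 0, 0, 0, 0, 0],
    [0, 0, 0, 0, 0, 0],
    [0, 0, 0, 0, 0, 0]
  ]
}}

```text
time: 24.45
ee_pos: [0.5221, 0.1385, 0.0453]
tcp_rot: [-3.14, -0.09, 0.0]
contact_force: [0.4, -0.0, 0.2]
finger_gap: 0.0002
gripper_force: 0.0
```

>>> {"name": "drive_tool", "arguments": {
  "increments": [
    [0, 0, 0, 0, 0, 0],
    [0, 0, 0, 0, 0, 0],
    [0, 0, 0, 0, 0, 0],
    [0, 0, 0, 0, 0, 0],
    [0, 0, 0, 0, 0, 0],
    [0, 0, 0, 0, 0, 0],
    [0, 0, 0, 0, 0, 0],
    [0, 0, 0, 0, 0, 0],
    [0, 0, 0, 0, 0, 0],
    [0, 0, 0, 0, 0, 0],
    [0, 0, 0, 0, 0, 0],
    [0, 0, 0, 0, 0, 0]
  ]
}}

```text
time: 25.65
ee_pos: [0.5221, 0.1385, 0.0453]
tcp_rot: [-3.14, -0.09, 0.0]
contact_force: [-0.3, -0.1, -0.3]
finger_gap: -0.0003
gripper_force: 0.0
```

```bash
python3 -c "
from plant import arm
print(arm.job_done())"
```

```text
the job is handed in; nothing more can be done
None
```

I made the check in the order asked and handed it in at about 26 s: pointed at the nest module, pushed the lid shut until it met its stop (about 31 N on the fingers at the end), pointed at the knob, and finished pointing at the next module, third from the left.

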